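# Lengthen the fabric stretcher by one hole

## Robot

A 7-joint arm with a two-finger parallel gripper is mounted at the origin on the work surface. World frame = base frame: x ahead of the robot, y to its left, z up, the work surface at z = 0. Lengths are in mm, angles in rad, forces in N, time in s.
With the tool pointing down it reaches from about 350 to 900 mm from the base axis. Payload 19.9 kg.
Tool frame: the origin (TCP) lies between the finger pads; the fingertips stand 11 mm ahead of it and the grasp point (between the pads) lies 8 mm behind it (arm.tip_reach is the z of the fingertips in the tool frame, in mm); z points along the fingers, y is the line along which they close (so a half turn about z gives the same grasp; the last joint's range is limited). The gripper opens to 85 mm and grips with 20 to 120 N. Pads are 22 mm wide; open, the fingers measure 114 mm over their backs; the gripper's body (76 mm by 85 mm) begins 54 mm behind the grasp point. The pads swing forward as they close: fully open they stand 13 mm farther back than shut.
Start: joints at [1.163, 0.417, -0.01, 1.614, 0.005, 1.111, -0.053], TCP at [224.138, -583.408, 242.26] pointing down, gripper open.
Joint ranges: [-2.81, 2.81], [-0.39, 2.02], [-1.27, 1.25], [0.06, 2.57], [-1.19, 4.33], [0.19, 2], [-2.82, 2.82]. Speed limits (rad/s): [1.89, 1.89, 2.39, 2.39, 3.01, 3.01, 3.01].

## Interface

Orientations are given as [roll, pitch, yaw] about the fixed x, y, z axes, in that order (R = Rz(yaw) Ry(pitch) Rx(roll)).
In Python, from workcell import get_state, optics, arm gives the robot as it stands.
- The arm moves only by the shell command python3 -m creep 'ROWS' [FORCE]. ROWS is JSON, a list that holds one entry, the list of rows, each a list of 7 numbers: the closure, from 0 (fully open) to 1 (shut), then the shift along the tool's x, y, z in cm, then the turn, a rotation vector about the tool's x, y, z in rad. In form: [[[fingers, x, y, z, wx, wy, wz], ...]]. A call has 1 to 12 rows; each row is the pose to reach, as a shift and turn from the pose commanded when the call began, along the tool's axes at that moment; what a row does not reach only later rows make up. A row lasts 1/10 s, in which the tool goes at most 50 mm and 8.59 degrees, less where a joint would pass 70% of its speed; a pose out of reach is approached as far as the arm can. A call with a gripper value outside its range is refused whole. The fingers move at their own pace and stop on an object; FORCE is the grip in N (left out, the last holds). Time passes only in rows, so rows that repeat a pose let the fingers close. It gives the time, the measured TCP pose, the force, the opening and the grip force at its end, in the units of the state.
- get_state(): the state, without advancing time (a new reading comes with each control period).
- optics.grab_frame(name): name is "side" or "top"; returns the picture (420x560x3 uint8, blue, green, red); there is no depth.
- optics.get_calibration(name): a dict with "camera_matrix" (3x3 intrinsics, pixels), "k1" (the pictures are not rectified: a ray, as slopes to the right and down, at radius r is drawn at 1 + k1 r^2 times it, then the intrinsics apply), "eye" and "orientation" of the camera in the world. Camera axes: x right, y up, looking along -z (the intrinsics and any distortion apply to the point x, -y, -z); pixel columns grow to the right and rows downward; lengths in mm; the calibration is good to about 2 mm. A picture is of the moment at which its call begins. get_calibration takes no time and is no camera call.
- arm.hand_in(): hands the job in; it is judged then, once.
The state is a dict: "time_s": time; "joints": joint angles; "qvel": joint speeds; "joint_torque": joint torques, N m; "eef_pos": TCP position; "ee_rot": TCP orientation; "wrist_force": force on the tool from outside, world axes, zero at the start; "ft_torque": the same for the moment, N m; "finger_gap": opening from 0.0 (shut) to 1.0 (fully open); "gripper_force": force on a finger pad.
Only numpy, scipy, OpenCV 4.12 (cv2) and the standard library are available. Lean on these libraries where they do the work, as an engineer would, in place of code of your own. Each camera call takes 0.05 s, during which the arm holds its last target. There are 200 camera calls.

## Task

Lengthen the fabric stretcher's telescopic bar: press its spring button down, slide the bar out of the tube, and let the button pop all the way up through the tube's next hole so that the bar is locked there. Be gentle: never press or push the stretcher with more than 40 N, so stop pushing as soon as the button has caught. Leave the other things on the table and on the stretcher's board where they are.

Things in the scene. Friction and masses are not known exactly. Their poses are not given: they have to be found in the camera images.
- stretcher: Fabric stretcher, fixed: plywood board 210 x 330 x 12 mm high with a square aluminium tube 40 mm wide, 300 long, its top 70 mm above the table. Origin on the table under the board's centre. Its own +y runs level along the tube, the way the inner bar slides out; x lies across. The tube's top has a slot with two square holes 17 mm long, the home hole and the next hole; no others.
- home_hole (a point): Home hole's centre, on the tube's top; the button stands in it at the start. The next hole is in a steel saddle plate 73 mm long round the tube, its top 71.5 mm above the table. The plate is set differently each time and its place is not measured: the next hole lies 46 to 69 mm from the home hole towards the stretcher's +y; find it by eye or by feel.
- thumb (a point): Where to press: centre of the flat of the button's thumb rest, upper face, 87 mm above the table when up. The thumb rest is a steel plate 22 mm wide (x), 34 mm long (y), 5 thick, on a thin stem, always above the tube, and slides with the bar. Its flat is 26 mm long; then comes the ridge. Axes as the stretcher's.
- ridge (a point): Middle of the top of the thumb rest's ridge: a steel bar across its +y end, 22 mm wide (x), 8 mm thick (y), standing 10 mm above the flat. Its rear face lies 13 mm from the centre of the flat. A fingertip pressing the flat can push the ridge to slide the bar. Axes as the stretcher's.
- bar (a joint): How far the inner bar has slid out, m: 0 in the home hole (1.5 mm of play either way), 0.105 at its end stop. It slides stiffly, with 3 to 4 N of friction, and stays where it is left. It carries the button and, at its +y end, a wooden jaw 100 mm wide, 48 mm high.
- button (a joint): How far the button is pressed, m: 0 up, 0.008 at its rigid bottom. Spring: 4 N up, 8 N at the bottom. Its 14 mm collar locks the bar in a hole until 4.5 mm down. Once slid 8 mm or more off a hole, the tube's wall alone holds it 4.5 mm down: just push it along. If nothing holds it down it springs up at the next hole and the bar stops dead; held down, it passes under without catching.
- block: bystander: carved dark wooden printing block, 45 x 70 x 30 mm high, loose on the stretcher's board; origin under its centre
- stamp: bystander: small turned wooden stamp, 34 mm across, 40 mm high, loose on the stretcher's board; origin under its centre
- paint1: bystander: orange paint bottle, 60 mm across, 160 mm tall; origin under its centre
- paint2: bystander: blue paint bottle, 60 mm across, 160 mm tall; origin under its centre
- mug: bystander: white mug, 84 mm across, 95 mm tall; origin under its centre
- block2: bystander: carved wooden printing block, 90 x 60 x 35 mm high; origin under its centre
- pot: bystander: green paint jar, 50 mm across, 55 mm tall; origin under its centre

How it is judged (in metres and radians):
On the way, in this order (a step that is already met when the one before it is completed fails the run):
1. the button is pressed down clear of the home hole while the bar is still home (value of joint button above 0.0045 m and value of joint bar below 0.006 m), for 0.02 s.
2. the bar slides out with the button held in under the tube's wall (value of joint bar above 0.015 m and value of joint button above 0.003 m), for 0.1 s.
At the end, for the whole second after the job is handed in: The button is up in the next hole (pressed less than 1.5 mm) with the bar 42 to 73 mm out, and the bar is at rest (value of joint bar between 0.042 and 0.073 m and value of joint button below 0.0015 m and velocity of joint bar between -0.003 and 0.003 m/s); the robot touches nothing.
It fails at once if the stretcher, its bar or its button is pushed with more than 40 N (contact force between any of the arm, the fingers and stretcher above 40 N).
It fails at once if a bystander is moved by more than 25 mm (distance of any of block, stamp, paint1, paint2, mug, block2, pot from where it was at the start of the episode above 0.025 m).
It also fails if it takes over 35 s, if anything falls off the work surface, if the arm or the gripper's body presses on something with over 40 N, if the wrist force passes 120 N, or if a joint passes its speed limit or range.

## Working session

There is one attempt and no reset: what is moved stays moved. The work goes in short steps, Python scripts to look and compute and a shell command to move; the robot and the scene stay as the last step left them, time stands still between calls to the robot, and variables do not carry over. Pictures are saved under pics/ and viewed, at most 10 in all, crops included, and the job is handed in when it is done.

```bash
mkdir -p pics; ls; python3 - <<'E'
from workcell import get_state, optics, arm
import cv2
for n in("side","top"):
    cv2.imwrite(f"pics/{n}0.png",optics.grab_frame(n)); print(optics.get_calibration(n))
print(get_state(), arm.tip_reach)
E
```

```text
pics
{'camera_matrix': array([[402.10628437,   0.        , 274.30813115],
       [  0.        , 402.10628437, 209.63607785],
       [  0.        ,   0.        ,   1.        ]]), 'k1': 0.03716850293025421, 'eye': array([ 416.56361597, -578.78625973,  842.03798983]), 'orientation': array([ 0.69281713,  0.00155195, -0.20223248])}
{'camera_matrix': array([[396.99569574,   0.        , 280.65812555],
       [  0.        , 396.99569574, 212.83888612],
       [  0.        ,   0.        ,   1.        ]]), 'k1': -0.0025386811969122956, 'eye': array([ 466.65713925,    3.73246876, 1134.30211319]), 'orientation': array([ 0.07772201,  0.01246267, -1.56794424])}
{'time_s': 0.1, 'joints': array([ 1.16251519,  0.41795687, -0.01031514,  1.61412983,  0.00469461,
        1.11069112, -0.05298687]), 'qvel': array([-0.00050084, -0.0028777 ,  0.00070374, -0.00045915, -0.00061248,
        0.00091313, -0.00138805]), 'joint_torque': array([ 3.22082487e-03, -8.65817070e+01,  6.80045877e-01, -4.35634875e+01,
        1.90553017e-02,  4.90393286e-03,  7.69153803e-05]), 'eef_pos': array([ 224.0218935 , -583.1400411 ,  241.68951588]), 'ee_rot': array([-3.14043411e+00,  7.86441319e-05,  3.66811077e-01]), 'wrist_force': array([ 0.46712976, -0.24609509, -0.66617995]), 'ft_torque': array([-0.03042691, -0.01624093,  0.01233724]), 'gripper_force': 0.0, 'finger_gap': 1.003275816981244} 11.0
```

View pics/side0.png

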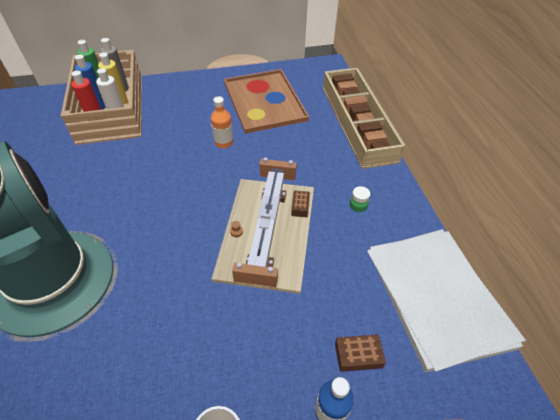

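View pics/top0.png

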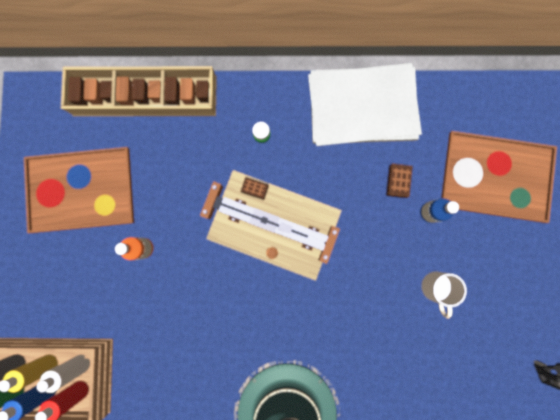

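The side view shows the stretcher at about (265,230), with its far jaw at (278,168) off the board and its near jaw at (256,273). In the top view it lies between (210,200) and (330,245), with the thumb rest near (264,220). I'll enlarge both.

```bash
python3 - <<'E'
import cv2
a=cv2.imread("pics/side0.png")[150:295,205:325]
b=cv2.imread("pics/top0.png")[165:285,195:350]
cv2.imwrite("pics/s1.png",cv2.resize(a,None,fx=4.1,fy=4.1,interpolation=cv2.INTER_CUBIC))
cv2.imwrite("pics/t1.png",cv2.resize(b,None,fx=5,fy=5,interpolation=cv2.INTER_CUBIC))
E
```

```text
(no output)
```

View pics/s1.png

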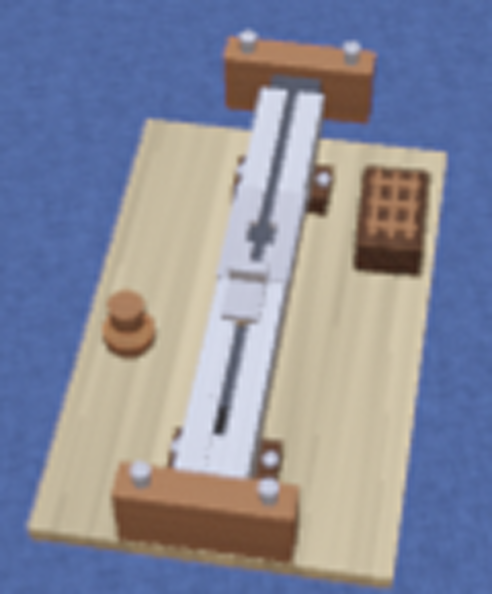

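View pics/t1.png

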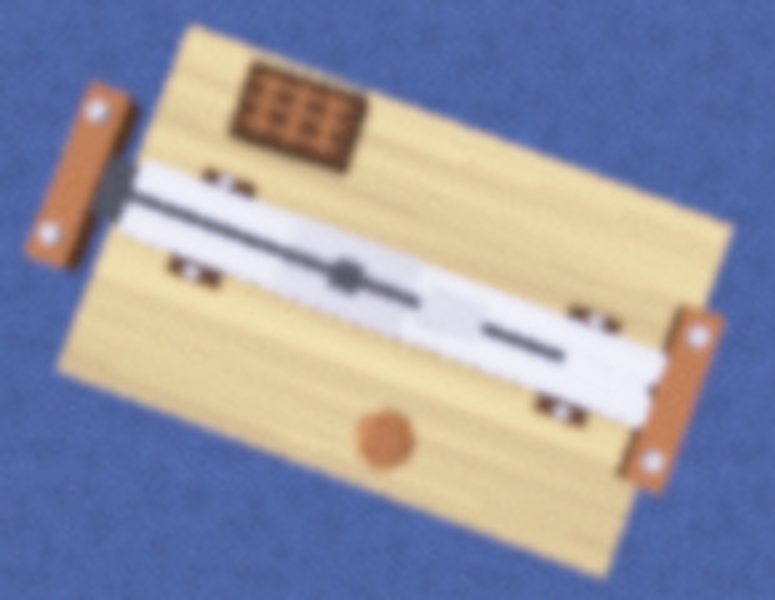

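The crops show the next hole as a dark square at s1 (262,237) and t1 (347,276). The thumb rest is at s1 (243,297) and t1 (452,309), with its ridge at s1 (248,271). The board's corners are at t1 (190,25), (733,228), (607,578) and (60,370).

```bash
cat > h.py <<'E'
import numpy as np
from scipy.spatial.transform import Rotation as R
from workcell import get_state, optics, arm
import cv2
def ray(n,px):
    c=optics.get_calibration(n)
    K=c['camera_matrix']; d=[(px[0]-K[0,2])/K[0,0],(px[1]-K[1,2])/K[1,1]]
    d=np.array(d);u=d.copy()
    for _ in range(20): u=d/(1+c['k1']*(u@u))
    return c['eye'],R.from_euler('xyz',c['orientation']).apply([u[0],-u[1],-1])
def at(n,px,z):
    e,d=ray(n,px); return e+d*(z-e[2])/d[2]
E
python3 - <<'E'
from h import *
np.set_printoptions(precision=1,suppress=True)
s=lambda x,y:((x+.5)/4.1-.5+205,(y+.5)/4.1-.5+150)
t=lambda x,y:((x+.5)/5-.5+195,(y+.5)/5-.5+165)
cs=[at("top",t(*p),12)[:2] for p in[(190,25),(733,228),(607,578),(60,370)]]
c2=[at("side",s(*p),12)[:2] for p in[(445,152),(392,582),(30,535),(148,120)]]
for c in(cs,c2):
    c=np.array(c); 
    o=c.mean(0); y=(c[0]-c[1]+c[3]-c[2])/2; L=np.linalg.norm(y); yu=y/L; xu=np.array([yu[1],-yu[0]])
    print(o,L,np.linalg.norm(c[0]-c[3]),"stretcher yaw",np.arctan2(-yu[0]*1,yu[1]), c.tolist())
    loc=lambda p:(np.array([(p[:2]-o)@xu,(p[:2]-o)@yu]),p[:2])
    print("hole",loc(at("top",t(347,276),71.5)),loc(at("side",s(262,237),71.5)))
    print("rest centre top@88",loc(at("top",t(451,309),88)))
    print("ridge top side@97",loc(at("side",s(248,272),97)),"flat rear edge@87",loc(at("side",s(240,319),87)))
    print("slot start etc", loc(at("top",t(562,357),70)),loc(at("top",t(130,193),70)))
E
```

```text
[521.4  37.1] 330.00308393188556 209.91109926768078 stretcher yaw -0.358224626312074 [[678.0046814170241, 156.00119519362607], [561.8458690573802, -153.47717031611947], [365.3040287975204, -81.39186556948798], [480.55137313446687, 227.23925134368912]]
hole (array([-0.1, 26.4]), array([530.6,  61.9])) (array([ 1.8, 23. ]), array([531.1,  58. ]))
rest centre top@88 (array([  2.3, -32.3]), array([512.3,   6. ]))
ridge top side@97 (array([  1.9, -25.5]), array([514.3,  12.6])) flat rear edge@87 (array([  1.7, -52.4]), array([504.7, -12.6]))
slot start etc (array([ -0. , -96.7]), array([487.5, -53.4])) (array([  0.5, 152.2]), array([575.3, 179.5]))
[522.7  36.5] 331.93270297783744 207.8083414965775 stretcher yaw -0.35283931647198175 [[677.6190357047305, 156.5277622711469], [562.8559562596693, -154.567675357486], [367.8310874336178, -83.90694400139654], [482.4757263359429, 227.9658165850475]]
hole (array([-1.4, 26.5]), array([530.6,  61.9])) (array([ 0.5, 23.1]), array([531.1,  58. ]))
rest centre top@88 (array([  0.8, -32.2]), array([512.3,   6. ]))
ridge top side@97 (array([  0.4, -25.4]), array([514.3,  12.6])) flat rear edge@87 (array([  0. , -52.3]), array([504.7, -12.6]))
slot start etc (array([ -2. , -96.5]), array([487.5, -53.4])) (array([ -0. , 152.3]), array([575.3, 179.5]))
```

```bash
python3 -m creep '[[[1,47.3,-44.1,0,0,0,-0.846],[1,47.3,-44.1,0,0,0,-0.846],[1,47.3,-44.1,0,0,0,-0.846],[1,47.3,-44.1,0,0,0,-0.846],[1,47.3,-44.1,0,0,0,-0.846],[1,47.3,-44.1,0,0,0,-0.846],[1,47.3,-44.1,0,0,0,-0.846],[1,47.3,-44.1,0,0,0,-0.846],[1,47.3,-44.1,0,0,0,-0.846],[1,47.3,-44.1,0,0,0,-0.846],[1,47.3,-44.1,0,0,0,-0.846],[1,47.3,-44.1,0,0,0,-0.846]]]' 30
```

```text
time_s: 1.3
eef_pos: [487.4, -42.2, 242.4]
ee_rot: [3.141, 0.0, 1.212]
wrist_force: [0.9, -1.2, 0.4]
finger_gap: -0.002
gripper_force: 0.0
```

```bash
python3 -m creep '[[[1,0,0,8,0,0,0],[1,0,0,8,0,0,0],[1,0,0,8,0,0,0],[1,0,0,8,0,0,0],[1,0,0,8,0,0,0]]]'; python3 -c "from workcell import get_state as g;print(g())"
```

```text
time_s: 1.8
eef_pos: [487.9, -44.3, 164.0]
ee_rot: [3.14, -0.0, 1.212]
wrist_force: [0.5, 0.4, -0.6]
finger_gap: -0.002
gripper_force: 0.0
{'time_s': 1.8, 'joints': array([ 0.47319692,  0.31566296, -0.51877722,  2.00522466,  0.20363276,
        0.86823179, -0.51493187]), 'qvel': array([ 0.00069114, -0.00551986,  0.00113512,  0.00310698,  0.00467734,
       -0.00673955, -0.00366691]), 'joint_torque': array([-3.56105687e-01, -6.19790053e+01, -6.07184976e+00, -3.56264985e+01,
        8.90839932e-03,  1.90021639e-02,  6.76561598e-03]), 'eef_pos': array([487.89734581, -44.34353975, 163.95829568]), 'ee_rot': array([ 3.13951786e+00, -3.84156358e-04,  1.21223825e+00]), 'wrist_force': array([ 0.45139091,  0.44123053, -0.64110804]), 'ft_torque': array([-0.05003594, -0.09561237, -0.01707655]), 'gripper_force': 0.0, 'finger_gap': -0.0018809730749996785}
```

```bash
python3 -m creep '[[[1,4.7,0.3,2.4,0,0,0],[1,4.7,0.3,4.8,0,0,0],[1,4.7,0.3,4.8,0,0,0],[1,4.7,0.3,4.8,0,0,0],[1,4.7,0.3,4.8,0,0,0]]]'; python3 - <<'E'
from h import *
a=optics.grab_frame("side")[175:275,215:325]; b=optics.grab_frame("top")[165:265,205:335]
cv2.imwrite("pics/c2.png",np.hstack([cv2.resize(a,(440,400),interpolation=3),cv2.resize(b,(360,277),interpolation=3) if 0 else cv2.resize(b[20:100,30:102],(360,400),interpolation=3)]))
E
```

```text
time_s: 2.3
eef_pos: [507.0, -2.0, 116.0]
ee_rot: [3.14, -0.0, 1.211]
wrist_force: [0.8, 0.3, 0.5]
finger_gap: -0.001
gripper_force: 0.0
```

View pics/c2.png

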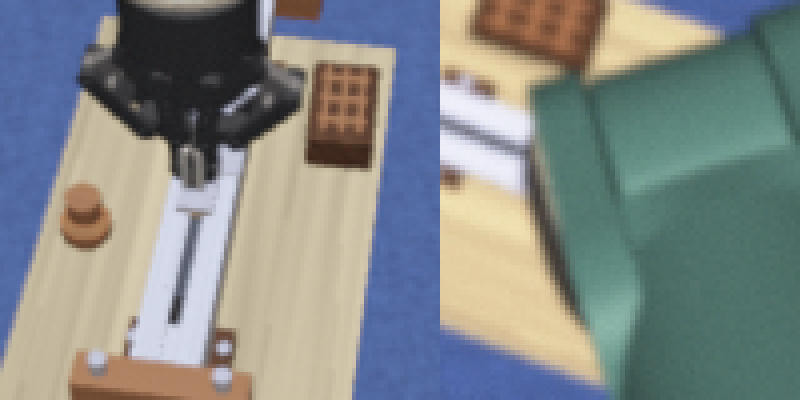

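The side crop shows the shut fingertips (lower edge at about (195,187)) above the thumb rest, whose visible rear edge is near (195,212). The top view is blocked by the arm. I'll compute the offset between the two.

```bash
python3 - <<'E'
from h import *
o=np.array([521.9,36.9]);yu=np.array([.351,.936]);xu=np.array([.936,-.351])
f=lambda p:((p[:2]-o)@xu,(p[:2]-o)@yu)
q=lambda x,y:((x+.5)/4-.5+215,(y+.5)/4-.5+175)
print("rear edge",f(at("side",q(195,212),87)),"tip",f(at("side",q(196,187),105)), "tcp",f(get_state()["eef_pos"]))
E
```

```text
rear edge (np.float64(1.8458369351800155), np.float64(-52.86535407723985)) tip (np.float64(2.025700313308459), np.float64(-48.200216863424416)) tcp (np.float64(-0.4503848870192524), np.float64(-41.60231372659097))
```

```bash
python3 -m creep '[[[1,-0.2,0,0.5,0,0,0],[1,-0.2,0,0.7,0,0,0],[1,-0.2,0,0.9,0,0,0],[1,-0.2,0,0.9,0,0,0]]]'; python3 -m creep '[[[1,0,0,0.2,0,0,0],[1,0,0,0.4,0,0,0],[1,0,0,0.6,0,0,0],[1,0,0,0.6,0,0,0],[1,0,0,0.6,0,0,0]]]'
```

```text
time_s: 2.8
eef_pos: [505.5, -3.0, 105.0]
ee_rot: [-3.141, 0.0, 1.213]
wrist_force: [0.1, -0.0, 0.2]
finger_gap: -0.002
gripper_force: 0.0
time_s: 3.3
eef_pos: [505.6, -2.9, 99.2]
ee_rot: [-3.141, 0.0, 1.213]
wrist_force: [0.6, 0.5, -0.8]
finger_gap: -0.003
gripper_force: 0.0
```

```bash
python3 -m creep '[[[1,0,0,0.1,0,0,0],[1,0,0,0.2,0,0,0],[1,0,0,0.3,0,0,0],[1,0,0,0.4,0,0,0],[1,0,0,0.4,0,0,0],[1,0,0,0.4,0,0,0]]]'; python3 -m creep '[[[1,0,0,0.1,0,0,0],[1,0,0,0.2,0,0,0],[1,0,0,0.2,0,0,0],[1,0,0,0.2,0,0,0]]]'
```

```text
time_s: 3.9
eef_pos: [505.8, -3.0, 95.4]
ee_rot: [3.141, -0.0, 1.213]
wrist_force: [-0.7, -0.6, 4.8]
finger_gap: -0.001
gripper_force: 2.5
time_s: 4.3
eef_pos: [505.8, -3.0, 93.4]
ee_rot: [3.141, -0.0, 1.213]
wrist_force: [-1.3, -0.1, 6.1]
finger_gap: 0.0
gripper_force: 3.0
```

```bash
python3 -m creep '[[[1,0,0,0.1,0,0,0],[1,0,0,0.18,0,0,0],[1,0,0,0.18,0,0,0],[1,0,0,0.18,0,0,0]]]'; python3 -m creep '[[[1,0.1,0,0,0,0,0],[1,0.2,0,0,0,0,0],[1,0.3,0,0,0,0,0],[1,0.4,0,0,0,0,0],[1,0.4,0,0,0,0,0]]]';  python3 -m creep '[[[1,0.1,0,0,0,0,0],[1,0.2,0,0,0,0,0],[1,0.3,0,0,0,0,0],[1,0.4,0,0,0,0,0],[1,0.4,0,0,0,0,0]]]'
```

```text
time_s: 4.7
eef_pos: [505.8, -3.0, 91.7]
ee_rot: [3.141, -0.0, 1.213]
wrist_force: [-2.0, -0.8, 6.7]
finger_gap: 0.003
gripper_force: 3.5
time_s: 5.2
eef_pos: [507.1, 0.6, 91.6]
ee_rot: [3.141, 0.0, 1.213]
wrist_force: [-0.9, -1.5, 6.0]
finger_gap: 0.002
gripper_force: 3.5
time_s: 5.7
eef_pos: [508.5, 4.4, 91.6]
ee_rot: [3.141, 0.0, 1.213]
wrist_force: [-2.1, -1.0, 7.4]
finger_gap: 0.004
gripper_force: 3.5
```

```bash
python3 -m creep '[[[1,0.1,0,0,0,0,0],[1,0.2,0,0,0,0,0],[1,0.3,0,0,0,0,0],[1,0.4,0,0,0,0,0],[1,0.4,0,0,0,0,0]]]';  python3 -m creep '[[[1,0.1,0,0,0,0,0],[1,0.2,0,0,0,0,0],[1,0.3,0,0,0,0,0],[1,0.4,0,0,0,0,0],[1,0.5,0,0,0,0,0]]]'
```

```text
time_s: 6.2
eef_pos: [509.9, 8.1, 91.6]
ee_rot: [3.141, 0.0, 1.213]
wrist_force: [-2.1, -0.4, 6.8]
finger_gap: -0.001
gripper_force: 3.5
time_s: 6.7
eef_pos: [511.6, 12.7, 91.6]
ee_rot: [3.142, 0.0, 1.213]
wrist_force: [-1.5, -2.2, 7.4]
finger_gap: -0.004
gripper_force: 3.5
```

```bash
python3 -m creep '[[[1,0.1,0,0,0,0,0],[1,0.2,0,0,0,0,0],[1,0.3,0,0,0,0,0],[1,0.4,0,0,0,0,0],[1,0.4,0,0,0,0,0]]]'; python3 - <<'E'
from h import *
a=optics.grab_frame("side"); b=cv2.imread("pics/side0.png")
cv2.imwrite("pics/side3.png",a)
cv2.imwrite("pics/c3.png",np.hstack([cv2.resize(i[150:275,220:320],(400,500),interpolation=3) for i in(b,a)]))
E
```

```text
time_s: 7.2
eef_pos: [513.0, 16.5, 91.6]
ee_rot: [3.142, 0.0, 1.213]
wrist_force: [-1.2, -1.7, 6.7]
finger_gap: -0.005
gripper_force: 3.5
```

View pics/c3.png

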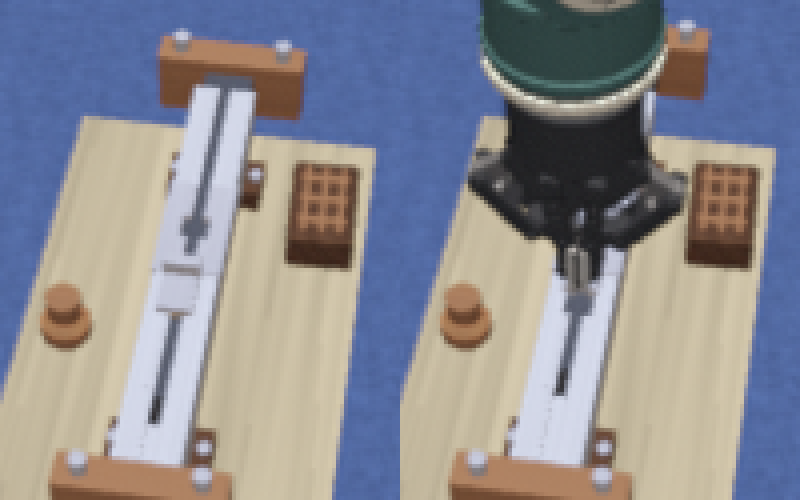

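The left half (start) has the jaw's right knob at (283,47). In the right half it's at (287,28), so the bar has slid out. The home hole is now uncovered at about (577,303). Next I'll work out the travel and the hole spacing.

```bash
python3 - <<'E'
from h import *
o=np.array([521.9,36.9]);yu=np.array([.351,.936]);xu=np.array([.936,-.351])
f=lambda p:((p[:2]-o)@xu,(p[:2]-o)@yu)
q=lambda x,y:((x+.5)/4-.5+220,(y+.5)/4-.5+150)
k0,k1=f(at("side",q(283,47),76)),f(at("side",q(287,28),76)); print("knob",k0,k1)
print("home",f(at("side",q(177,303),70)),"next",f(at("side",q(195,228),71.5)),"tcp",f(get_state()["eef_pos"]))
E
```

```text
knob (np.float64(33.98201829695662), np.float64(191.441692565988)) (np.float64(34.23488767376281), np.float64(210.72513931622566))
home (np.float64(-0.7440626327064113), np.float64(-33.35236445459689)) next (np.float64(0.4369383673229166), np.float64(25.512254475316407)) tcp (np.float64(-1.1553014514712796), np.float64(-22.17050089220597))
```

```bash
python3 -m creep '[[[1,0,0,-0.3,0,0,0],[1,0,0,-0.6,0,0,0],[1,0,0,-0.8,0,0,0],[1,0,0,-0.8,0,0,0],[1,0,0,-0.8,0,0,0]]]'; python3 -m creep '[[[1,0.2,0,0,0,0,0],[1,0.4,0,0,0,0,0],[1,0.6,0,0,0,0,0],[1,0.8,0,0,0,0,0],[1,1.0,0,0,0,0,0]]]'; python3 -m creep '[[[1,0.1,0,0,0,0,0],[1,0.3,0,0,0,0,0],[1,0.4,0,0,0,0,0],[1,0.5,0,0,0,0,0]]]'
```

```text
time_s: 7.75
eef_pos: [512.9, 16.6, 99.4]
ee_rot: [-3.141, 0.0, 1.213]
wrist_force: [0.2, 0.4, 0.3]
finger_gap: 0.001
gripper_force: 0.0
time_s: 8.25
eef_pos: [516.3, 25.6, 99.3]
ee_rot: [-3.141, 0.001, 1.212]
wrist_force: [-1.0, -5.1, 1.1]
finger_gap: -0.003
gripper_force: 2.6
time_s: 8.65
eef_pos: [518.0, 30.3, 99.4]
ee_rot: [-3.141, 0.001, 1.212]
wrist_force: [-2.8, -4.8, 1.0]
finger_gap: -0.003
gripper_force: 2.6
```

```bash
python3 -m creep '[[[1,0.2,0,0,0,0,0],[1,0.4,0,0,0,0,0],[1,0.6,0,0,0,0,0],[1,0.8,0,0,0,0,0],[1,1.0,0,0,0,0,0]]]'; python3 - <<'E'
from h import *
a=optics.grab_frame("side")
cv2.imwrite("pics/c4.png",cv2.resize(a[135:255,230:330],(500,600),interpolation=3))
E
```

```text
time_s: 9.15
eef_pos: [521.5, 39.7, 99.4]
ee_rot: [-3.141, 0.001, 1.212]
wrist_force: [-1.9, -4.8, 1.7]
finger_gap: 0.0
gripper_force: 2.7
```

View pics/c4.png

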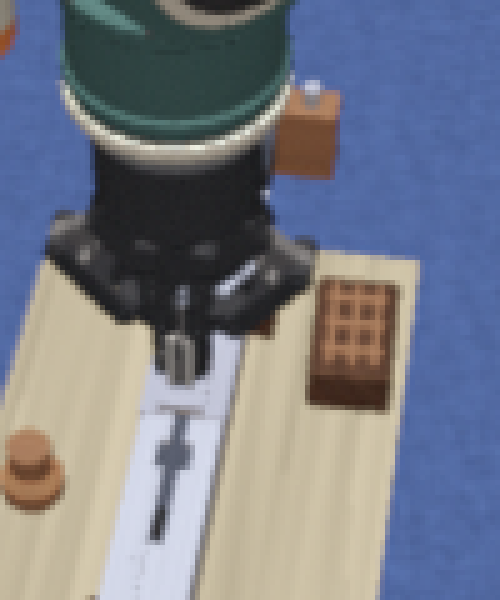

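The home hole is fully visible at c4 (174,455), the jaw's right knob is at (313,87), and the rest's rear edge is at about (183,408).

```bash
python3 - <<'E'
from h import *
o=np.array([521.9,36.9]);yu=np.array([.351,.936]);xu=np.array([.936,-.351])
f=lambda p:((p[:2]-o)@xu,(p[:2]-o)@yu)
q=lambda x,y:((x+.5)/5-.5+230,(y+.5)/5-.5+135)
print("knob",f(at("side",q(313,87),76)))
print("home",f(at("side",q(174,455),70)),"rear",f(at("side",q(183,408),82.5)),"tcp",f(get_state()["eef_pos"]))
E
```

```text
knob (np.float64(34.0740382430176), np.float64(229.84142258995504))
home (np.float64(0.6262779992619141), np.float64(-33.83002179363761)) rear (np.float64(1.914352033486728), np.float64(-14.324319963284823)) tcp (np.float64(-1.3462406219307743), np.float64(2.8437048116779917))
```

```bash
python3 -m creep '[[[1,0.2,0,0,0,0,0],[1,0.4,0,0,0,0,0],[1,0.6,0,0,0,0,0],[1,0.8,0,0,0,0,0],[1,1.0,0,0,0,0,0]]]'; python3 -m creep '[[[1,0.1,0,0,0,0,0],[1,0.2,0,0,0,0,0],[1,0.2,0,0,0,0,0]]]'
```

```text
time_s: 9.7
eef_pos: [525.0, 49.1, 99.4]
ee_rot: [-3.141, 0.001, 1.212]
wrist_force: [-2.6, -4.5, 1.6]
finger_gap: 0.002
gripper_force: 2.6
time_s: 10.0
eef_pos: [525.8, 51.1, 99.4]
ee_rot: [-3.141, 0.0, 1.213]
wrist_force: [-1.4, -3.5, 0.9]
finger_gap: -0.002
gripper_force: 2.2
```

```bash
python3 -m creep '[[[1,0.1,0,0,0,0,0],[1,0.2,0,0,0,0,0],[1,0.2,0,0,0,0,0]]]'
```

```text
time_s: 10.3
eef_pos: [526.5, 53.1, 99.4]
ee_rot: [-3.141, 0.0, 1.213]
wrist_force: [-1.7, -4.3, 0.3]
finger_gap: 0.006
gripper_force: 2.3
```

```bash
python3 -m creep '[[[1,0.1,0,0,0,0,0],[1,0.2,0,0,0,0,0],[1,0.2,0,0,0,0,0]]]'
```

```text
time_s: 10.6
eef_pos: [527.3, 55.0, 99.4]
ee_rot: [-3.141, 0.0, 1.213]
wrist_force: [-1.8, -4.3, 1.3]
finger_gap: -0.002
gripper_force: 2.2
```

Bar is at about 55 mm. I'll continue in 1.5 mm steps, checking the force after each one.

```bash
python3 -m creep '[[[1,0.1,0,0,0,0,0],[1,0.15,0,0,0,0,0],[1,0.15,0,0,0,0,0]]]'
```

```text
time_s: 10.9
eef_pos: [527.9, 56.5, 99.5]
ee_rot: [-3.141, -0.0, 1.213]
wrist_force: [-1.4, -4.1, 1.3]
finger_gap: 0.001
gripper_force: 2.2
```

```bash
python3 -m creep '[[[1,0.1,0,0,0,0,0],[1,0.15,0,0,0,0,0],[1,0.15,0,0,0,0,0]]]'
```

```text
time_s: 11.2
eef_pos: [528.5, 58.0, 99.5]
ee_rot: [3.142, -0.0, 1.213]
wrist_force: [-1.8, -4.3, 1.6]
finger_gap: 0.004
gripper_force: 1.9
```

```bash
python3 -m creep '[[[1,0.1,0,0,0,0,0],[1,0.15,0,0,0,0,0],[1,0.15,0,0,0,0,0]]]'
```

```text
time_s: 11.5
eef_pos: [529.1, 59.6, 99.5]
ee_rot: [3.141, -0.0, 1.213]
wrist_force: [-1.0, -1.6, 0.3]
finger_gap: -0.0
gripper_force: 0.9
```

```bash
python3 -m creep '[[[1,0.05,0,0,0,0,0],[1,0.1,0,0,0,0,0],[1,0.1,0,0,0,0,0]]]'
```

```text
time_s: 11.8
eef_pos: [529.4, 60.4, 99.5]
ee_rot: [3.142, -0.0, 1.213]
wrist_force: [-0.1, -2.0, 1.5]
finger_gap: 0.003
gripper_force: 1.0
```

```bash
python3 -m creep '[[[1,0.05,0,0,0,0,0],[1,0.1,0,0,0,0,0],[1,0.1,0,0,0,0,0]]]'
```

```text
time_s: 12.1
eef_pos: [529.7, 61.3, 99.5]
ee_rot: [-3.142, -0.0, 1.213]
wrist_force: [-0.1, -1.1, 0.0]
finger_gap: -0.001
gripper_force: 1.0
```

```bash
python3 -m creep '[[[1,0.05,0,0,0,0,0],[1,0.1,0,0,0,0,0],[1,0.1,0,0,0,0,0]]]'
```

```text
time_s: 12.4
eef_pos: [530.0, 62.2, 99.5]
ee_rot: [3.142, -0.0, 1.213]
wrist_force: [-0.2, -1.6, 1.6]
finger_gap: 0.001
gripper_force: 1.1
```

```bash
python3 - <<'E'
from h import *
o=np.array([521.9,36.9]);yu=np.array([.351,.936]);xu=np.array([.936,-.351])
f=lambda p:((p[:2]-o)@xu,(p[:2]-o)@yu)
a=optics.grab_frame("side");cv2.imwrite("pics/side5.png",a)
b=cv2.imread("pics/side0.png");t=b[155:172,284:300]   # right half of jaw
r=cv2.matchTemplate(a[115:180,270:330],t,cv2.TM_CCOEFF_NORMED);_,v,_,m=cv2.minMaxLoc(r);print(v,m[0]+270-284,m[1]+115-155)
cv2.imwrite("pics/c5.png",cv2.resize(a[115:240,230:330],(480,600),interpolation=3))
print(f(get_state()["eef_pos"]))
E
```

```text
0.8983926177024841 3 -15
(np.float64(-1.2723890050503437), np.float64(26.508271751571353))
```

View pics/c5.png

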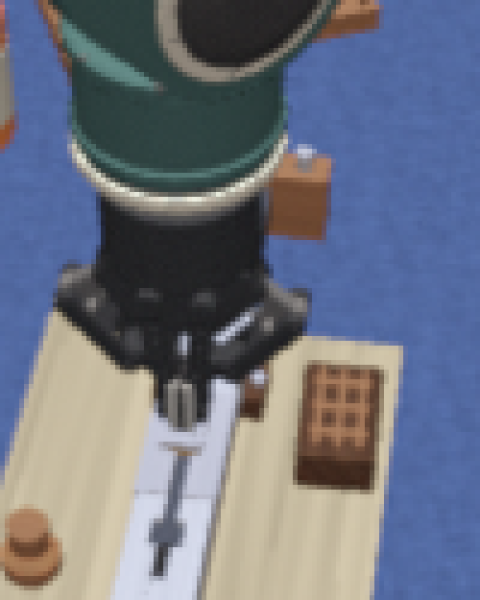

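The jaw's knob is at c5 (305,152), the rest's rear edge is near (183,446), and the home hole is at (167,532).

```bash
python3 - <<'E'
from h import *
o=np.array([521.9,36.9]);yu=np.array([.351,.936]);xu=np.array([.936,-.351])
f=lambda p:((p[:2]-o)@xu,(p[:2]-o)@yu)
q=lambda x,y:((x+.5)/4.8-.5+230,(y+.5)/4.8-.5+115)
print("knob",f(at("side",q(305,152),76)),"home",f(at("side",q(167,532),70)))
for z in(82.5,87):print("rear",f(at("side",q(183,446),z)))
s=get_state();print(s["wrist_force"])
E
```

```text
knob (np.float64(33.655822287748364), np.float64(254.05827559634332)) home (np.float64(0.5316446544789368), np.float64(-33.345018812180946))
rear (np.float64(1.012560889809036), np.float64(13.299132070811405))
rear (np.float64(1.702773993974882), np.float64(9.587013023929986))
[-0.70739433 -1.83590662  1.59168708]
```

By rear-edge height the button looks up, and the force has dropped. I'll back off and look.

```bash
python3 -m creep '[[[1,-0.3,0,0,0,0,0],[1,-0.3,0,-1,0,0,0],[1,-1,0,-5,0,0,0],[1,-5,0,-9,0,0,0],[1,-10,0,-12,0,0,0],[1,-15,0,-14,0,0,0],[1,-20,0,-14,0,0,0],[1,-20,0,-14,0,0,0],[1,-20,0,-14,0,0,0]]]'; python3 - <<'E'
from h import *
a=optics.grab_frame("side");b=optics.grab_frame("top")
cv2.imwrite("pics/c6.png",np.hstack([cv2.resize(a[140:240,235:325],(396,440),interpolation=3),cv2.resize(b[170:260,195:275],(391,440),interpolation=3)]))
E
```

```text
time_s: 13.35
eef_pos: [459.1, -127.8, 240.6]
ee_rot: [3.14, 0.001, 1.209]
wrist_force: [0.6, 0.7, 0.1]
finger_gap: -0.001
gripper_force: 0.0
```

View pics/c6.png

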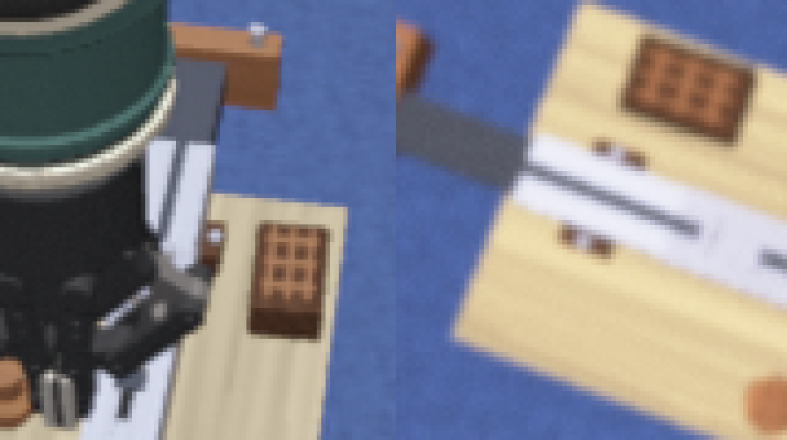

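The top half shows the rest between slot ends (697,230) and (765,258), with the bar well out. The side view is still blocked by the gripper, so I'll move clear and compare.

```bash
python3 -m creep '[[[1,-20,-20,0,0,0,0],[1,-20,-20,0,0,0,0],[1,-20,-20,0,0,0,0],[1,-20,-20,0,0,0,0],[1,-20,-20,0,0,0,0],[1,-20,-20,0,0,0,0],[1,-20,-20,0,0,0,0]]]'; python3 - <<'E'
from h import *
A=np.mean([optics.grab_frame("side") for _ in range(4)],0).astype(np.uint8);B=np.mean([optics.grab_frame("top") for _ in range(4)],0).astype(np.uint8)
cv2.imwrite("pics/sideF.png",A);cv2.imwrite("pics/topF.png",B)
a=cv2.imread("pics/side0.png")
cv2.imwrite("pics/c7.png",np.hstack([cv2.resize(a[190:240,245:290],(270,300),interpolation=3),cv2.resize(A[165:255,240:290],(266,480),interpolation=3)[:300],cv2.resize(B[200:250,230:275],(270,300),interpolation=3)]))
E
```

```text
time_s: 14.15
eef_pos: [200.4, -242.9, 239.6]
ee_rot: [3.142, 0.0, 1.21]
wrist_force: [0.8, 0.2, 0.2]
finger_gap: -0.001
gripper_force: 0.0
```

View pics/c7.png

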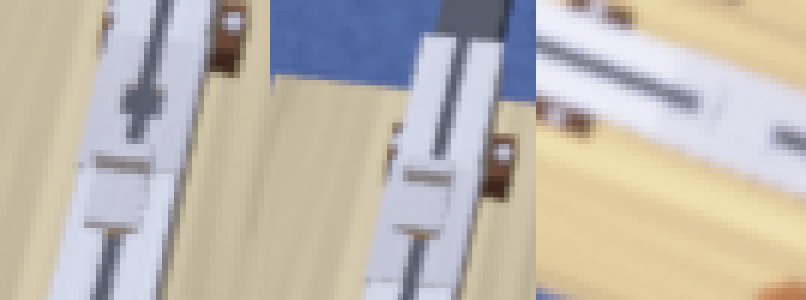

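The rest looks the same as at the start: side ridge at (430,173), rear edge at (418,232). It now stands over the saddle plate's hole. To check its height, I'll compare its rectified displacement in both cameras.

```bash
python3 - <<'E'
from h import *
o=np.array([521.9,36.9]);yu=np.array([.351,.936]);xu=np.array([.936,-.351])
def rect(n,img,z):
    c=optics.get_calibration(n);K=c['camera_matrix']
    Y,X=np.mgrid[120:-120:-.25,-30:30:.25]
    P=np.dstack([o[0]+X*xu[0]+Y*yu[0],o[1]+X*xu[1]+Y*yu[1],np.full(X.shape,float(z))]).reshape(-1,3)
    q=R.from_euler('xyz',c['orientation']).inv().apply(P-c['eye']);u=np.c_[q[:,0],-q[:,1]]/-q[:,2:]
    u*=1+c['k1']*(u**2).sum(1,keepdims=True); u=u*K[0,0]+K[:2,2]
    m=u.reshape(*X.shape,2).astype(np.float32)
    return cv2.cvtColor(cv2.remap(img,m[...,0],m[...,1],cv2.INTER_CUBIC),cv2.COLOR_BGR2GRAY)
for n in("side","top"):
    a,b=[rect(n,cv2.imread(f"pics/{n}{k}.png"),87) for k in"0F"]
    for lo,hi in((-56,-12),(-52,-20),(-60,-8)):
        r0=int((120-hi)/.25);r1=int((120-lo)/.25);t=a[r0:r1,68:172]
        r=cv2.matchTemplate(b[:r1-120,64:176],t,3 if 0 else cv2.TM_CCOEFF_NORMED);_,v,_,m=cv2.minMaxLoc(r);print(n,lo,hi,round(v,2),(r0-m[1])*.25)
    # reference: jaw slide at tube end: dark bar profile
    cv2.imwrite(f"pics/r_{n}.png",np.hstack([a,b]))
# jaw displacement via side template on jaw top, z=66
a,b=[rect("side",cv2.imread(f"pics/side{k}.png"),70) for k in"0F"]
E
```

```text
side -56 -12 0.95 61.5
side -52 -20 0.98 61.5
side -60 -8 0.94 61.5
top -56 -12 0.94 61.75
top -52 -20 0.79 59.25
top -60 -8 0.96 62.0
```

Both cameras show the rest moved about 61.6 mm, with no drop in height. The button is up in the next hole.

```bash
python3 -c "from workcell import arm;print(arm.hand_in())"
```

```text
the job is handed in; nothing more can be done
None
```

The job is handed in: the bar is about 61.6 mm out, and by the camera check the button is fully up in the next hole; wrist-force readings never passed about 8 N and the arm is clear of everything.

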